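Third hand: hold a stand socket against the sprung fence for screwing

ROBOT

A 6-joint arm with a two-finger parallel gripper is mounted at the origin on the work surface. World frame = base frame: x ahead of the robot, y to its left, z up, the work surface at z = 0. Lengths are in m, angles in rad, forces in N, time in s.
With the tool pointing down it reaches from about 0.325 to 0.775 m from the base axis. Payload 9.3 kg.
Tool frame: the origin (TCP) lies midway between the tips of the shut fingers; the grasp point (between the pads) lies 19 mm behind it; z points along the fingers, y is the line along which they close (so a half turn about z gives the same grasp; the last joint's range is limited). The gripper opens to 85 mm and grips with 20 to 120 N. Pads are 22 mm wide; open, the fingers measure 114 mm over their backs; the gripper's body (76 mm by 85 mm) begins 54 mm behind the grasp point. The pads swing forward as they close: fully open they stand 13 mm farther back than shut.
Start: joints at [1.007, 0.259, 0.021, 1.334, 0, 1.418], TCP at [0.22, 0.504, 0.231] pointing down, gripper open.
Joint ranges: [-3.04, 3.04], [-0.91, 1.82], [-1.04, 1.36], [-1.92, 1.95], [-1.52, 1.45], [-3.14, 3.14]. Speed limits (rad/s): [2.22, 2.22, 2.79, 3.14, 3.14, 3.14].

INTERFACE

Orientations are given as a rotation vector (axis times angle).
In Python, from plant import manip, cams, job gives the robot as it stands.
- The arm moves only by the shell command python3 -m handwheel 'ROWS'. ROWS is JSON, a list of rows, each a list of 3 entries, a list of its own where there are three numbers: the shift along the tool's x, y, z in cm, then the turn, a rotation vector about the tool's x, y, z in rad, then the closure, from -1 (fully open) to 1 (shut), so that 0 is half open. A call has exactly 10 rows; each row shifts and turns the commanded pose from where the row before left it, along the tool's axes as they then stand; what a row does not reach is not made up. A row lasts 1/8 s, in which the tool goes at most 62.5 mm and 10.7 degrees, less where a joint would pass 70% of its speed; a pose out of reach is approached as far as the arm can. A call is refused whole if a number of a shift passes 6.25 or a number of a turn 0.188, either way. A call with a gripper value outside its range is refused whole. The fingers move at their own pace and stop on an object; the grip force is fixed at half the most. Time passes only in rows, so rows that do not move let the fingers close, or fill a call up. It gives the time, the measured TCP pose, the force, the opening and the grip force at its end, in the units of the state.
- manip.observe(): the state, without advancing time (a new reading comes with each control period).
- cams.capture(name): name is "scene" or "top" or "wrist"; returns a dict with "img" (384x512x3 uint8, blue, green, red), "z_map" (384x512 float32, m along the optical axis (not along the pixel's ray), 0 where there is no reading), "fx", "fy", "cx", "cy" (pixels), "distortion" ([k1, k2, p1, p2, k3] as OpenCV has them; the pictures are not rectified), "rvec" (rotation vector, rad) and "tvec" (3), from world to camera coordinates, as OpenCV has them. Camera axes: x right, y down, z forward; pixel columns grow to the right and rows downward; lengths in m; the calibration is good to about 2 mm. A picture is of the moment at which its call begins.
- job.sign_off(): hands the job in; it is judged then, once.
The state is a dict: "clock": time; "q": joint angles; "dq": joint speeds; "effort": joint torques, N m; "position": TCP position; "eef_rot": TCP orientation; "contact_force": force on the tool from outside, world axes, zero at the start; "ft_torque": the same for the moment, N m; "grip_width": opening from 0.0 (shut) to 1.0 (fully open); "gripper_force": force on a finger pad.
Only numpy, scipy, OpenCV 4.12 (cv2) and the standard library are available. Lean on these libraries where they do the work, as an engineer would, in place of code of your own. Each camera call takes 0.05 s, during which the arm holds its last target. There are 200 camera calls.

TASK

Pick up the yellow-footed rod socket, stand it on the grey bed of the jig between the two white lines, with a long edge of its foot flat against the sprung aluminium fence, and push the fence back until its black pointer is in the green zone of the scale, never past it into the red. Keep it there steadily for three seconds so that I can put the screws in, and finish still gripping and pressing it: do not let go. Leave the wash bottle, the beaker and the screwdriver where they are.

Things in the scene. Friction and masses are not known exactly. Their poses are not given: they have to be found in the camera images.
- socket: The part to hold, about 0.4 kg, loose: a yellow foot plate 96 mm long (its x), 60 mm wide (its y), 20 mm thick; on its middle an upright square aluminium column 30 x 30 mm, from 20 to 73 mm above the underside, dark hole painted on top, to be gripped from above; its faces are parallel to the foot's edges. Origin: centre of the underside, z up. The same when turned half round.
- jig: Fixed jig, 200 mm (its x) by 190 mm (its y). Grey bed 12 mm thick, y from -69 to +56 mm; behind it (+y) the sprung fence, then a blue spring housing at y 100 to 120 mm, 38 mm above the bench. White lines, 3 mm wide, run along y at x = +52.5 and -52.5 mm. Origin: at bench height, 50 mm before the resting fence's face, midway between the lines.
- seat (a point): Point on the bed's top surface (12 mm above the bench), midway between the white lines and 30 mm before the face of the fence at rest: the socket's origin is here when its foot just touches the unpressed fence. Axes as the jig's: x along the fence, y towards the fence (the pressing direction), z up.
- fence_face (a point): A point on the moving aluminium fence: a bar 130 mm long (its x), 12 mm thick (its y), its face from 1 to 20 mm above the bed (just as high as the foot). The point is the middle of its front face at the level of the bed's top; y points in the pressing direction. At its +x end is a black pointer over the scale.
- fence_slide (a joint): Travel of the fence in m: 0 at rest, growing as it is pressed towards jig +y, hard stop at 0.030. Preloaded spring: 4 N at 0, 0.5 N more per mm (8 N at 0.008, 14 N at 0.020); springs back when let go. Scale beside its +x end (jig x 72 to 96 mm): white for travel 0 to 8 mm, green 8 to 20, red 20 to 30; the black pointer on the fence shows the travel.
- bottle: Bystander: white wash bottle with blue label and red cap, 60 mm across, 140 mm tall, loose. Origin: centre of its base.
- beaker: Bystander: open glass beaker, 68 mm across, 85 mm tall, loose. Origin: centre of its base.
- driver: Bystander: screwdriver with orange handle, 170 mm long, lying beyond the jig. Origin: middle of its length, x towards the blade.
There are look-alikes about, which are no part of the job. There is more than one size of the socket; the job needs the smallest.

How it is judged:
On the way:
1. the socket, gripped, flat on the bed, between the lines and square to the fence, is held against the fence with the pointer in the green zone for 3 s (value of joint fence_slide between 0.0075 and 0.0205 m and contact force between socket and fence_slide between 6.5 and 16 N and x of socket in the frame of seat between -0.008 and 0.008 m and z of socket in the frame of seat between -0.003 and 0.004 m and angle between socket's own z axis and vertical below 0.07 rad and angle between the x axis of socket and the x axis of seat, either way round below 0.07 rad and contact force between the fingers and socket above 2 N), for 2.8 s.
At the end, for the whole second after the job is handed in: Still gripped, the socket lies flat on the bed (within 4 mm, tilt under 4 deg), within 8 mm of midway between the lines, within 4 deg of square to the fence, pressing it with 6.5 to 16 N at 7.5 to 20.5 mm travel, after about 3 s held so. Bystanders within 25 mm of their start (all of step 1 and linear speed of socket below 0.01 m/s and distance of each of bottle, beaker, driver from where it was at the start of the episode below 0.025 m); the arm keeps its last pose, push and grip.
It fails at once if the fence is pushed deep into the red zone (value of joint fence_slide above 0.0235 m).
It fails at once if the wash bottle is shoved away or knocked over (distance of bottle from where it was at the start of the episode above 0.025 m or angle between bottle's own z axis and vertical above 0.35 rad).
It fails at once if the beaker is shoved away or knocked over (distance of beaker from where it was at the start of the episode above 0.025 m or angle between beaker's own z axis and vertical above 0.35 rad).
It fails at once if the screwdriver is shoved away or knocked over (distance of driver from where it was at the start of the episode above 0.025 m).
It also fails if it takes over 51 s, if anything falls off the work surface, if the arm or the gripper's body presses on something with over 40 N, if the wrist force passes 120 N, or if a joint passes its speed limit or range.

## Working session

There is one attempt and no reset: what is moved stays moved. The work goes in short steps, Python scripts to look and compute and a shell command to move; the robot and the scene stay as the last step left them, time stands still between calls to the robot, and variables do not carry over. Pictures are saved under pics/ and viewed, at most 10 in all, crops included, and the job is handed in when it is done.

```bash
mkdir -p pics; ls
cat > h.py <<'E'
import numpy as np, cv2
from plant import manip, cams, job
from scipy.spatial.transform import Rotation as R
def cap(n,save=None):
    c=cams.capture(n)
    c['K']=np.array([[c['fx'],0,c['cx']],[0,c['fy'],c['cy']],[0,0,1.]]);c['D']=np.array(c['distortion'],float)
    c['Rm']=cv2.Rodrigues(np.array(c['rvec'],float))[0];c['t']=np.array(c['tvec'],float).ravel()
    if save: cv2.imwrite(f'pics/{save}.png',c['img'])
    return c
def rays(c,uv):
    p=cv2.undistortPoints(np.array(uv,float).reshape(-1,1,2),c['K'],c['D']).reshape(-1,2)
    d=np.c_[p,np.ones(len(p))]@c['Rm']; o=-c['Rm'].T@c['t']
    return o,d
def onz(c,uv,z):
    o,d=rays(c,uv); return o+d*((z-o[2])/d[:,2])[:,None]
def depthpts(c,uv):
    o,d=rays(c,uv); uv=np.array(uv).reshape(-1,2).astype(int)
    return o+d*c['z_map'][uv[:,1],uv[:,0]][:,None]
E
python3 - <<'E'
from h import *
s=manip.observe(); print({k:np.round(v,3) for k,v in s.items()})
a=cap('top');b=cap('scene')
cv2.imwrite('pics/t0.png',cv2.resize(a['img'],(800,600)));cv2.imwrite('pics/s0.png',cv2.resize(b['img'],(800,600)))
for c in(a,b): print(-c['Rm'].T@c['t'],c['fx'],c['D'])
E
```

```text
pics
{'clock': np.float64(0.0), 'q': array([1.007, 0.259, 0.021, 1.334, 0.   , 1.418]), 'dq': array([-0.002,  0.001,  0.   , -0.   , -0.001,  0.001]), 'effort': array([-1.0000e-03, -5.5564e+01,  3.4453e+01,  1.4000e-02, -0.0000e+00,
        0.0000e+00]), 'position': array([0.219, 0.504, 0.231]), 'eef_rot': array([-6.410e-01, -3.075e+00,  2.000e-03]), 'contact_force': array([ 1.266,  0.332, -0.265]), 'ft_torque': array([-0.001,  0.032, -0.018]), 'gripper_force': np.float64(0.0), 'grip_width': np.float64(0.999)}
[ 0.47002552 -0.04821735  1.09120596] 401.45005711063754 [-0.10997027  0.          0.          0.          0.        ]
[0.90809064 0.63671419 0.64674857] 407.1565263186341 [-0.0556215  0.         0.         0.         0.       ]
```

View pics/t0.png

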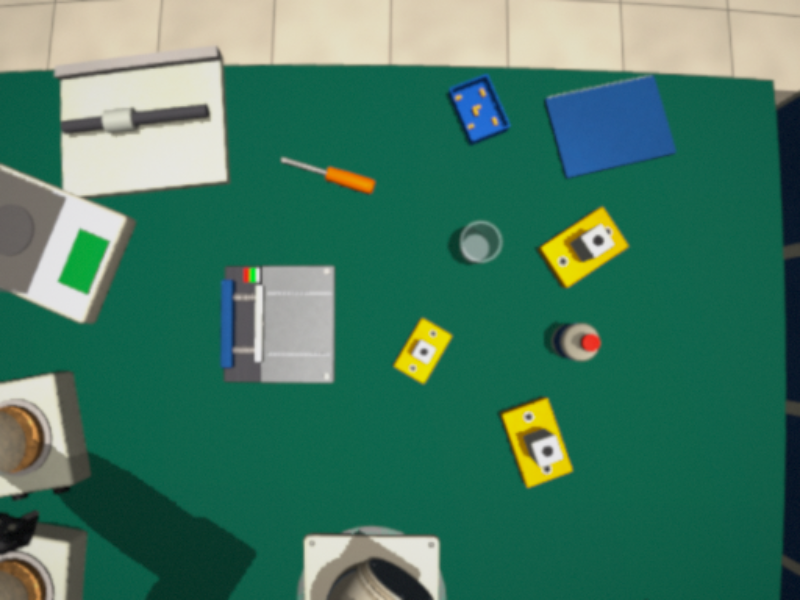

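View pics/s0.png

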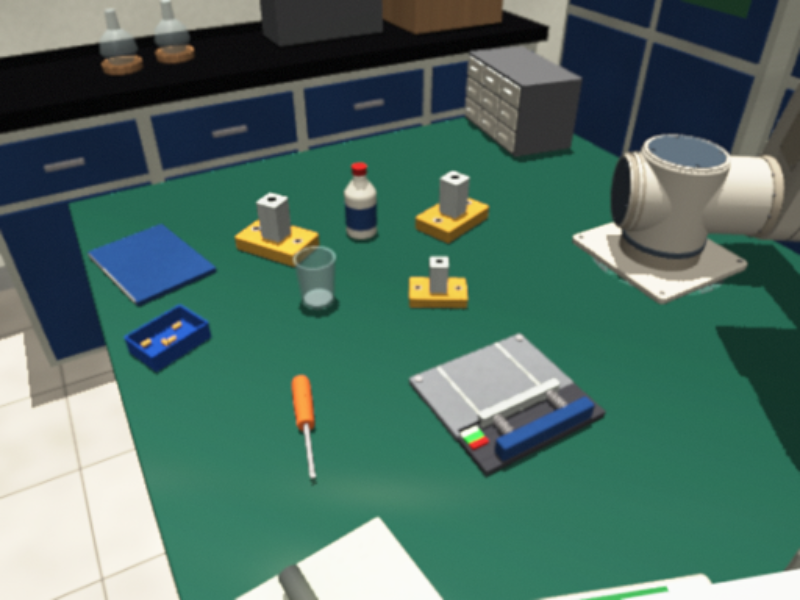

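The top view (800×600) shows the smallest socket at (423,351), with its long side up and to the right. The jig is at (280,325), fence to the left (world +y), scale at the top. The bottle is at (578,342), the beaker at (480,242) and the driver at (330,175). Next I'll measure.

Run:
```python
from h import *
c=cap('top');im=c['img'];hsv=cv2.cvtColor(im,cv2.COLOR_BGR2HSV)
m=cv2.inRange(hsv,(20,120,100),(35,255,255))
cs,_=cv2.findContours(m,cv2.RETR_EXTERNAL,cv2.CHAIN_APPROX_NONE)
for k in cs:
    if cv2.contourArea(k)<200: continue
    w=onz(c,k.reshape(-1,2),0.02)
    r=cv2.minAreaRect((w[:,:2]*1000).astype(np.float32)); bp=cv2.boxPoints(r)
    e=bp[1]-bp[0];f=bp[2]-bp[1]; l=e if np.hypot(*e)>np.hypot(*f) else f
    print('yellow',np.round(r[0]),np.round(r[1]),'long ang',np.degrees(np.arctan2(l[1],l[0]))%180)
# column top of the small one
g=cv2.inRange(hsv,(0,0,170),(180,60,255)); 
mm=np.zeros_like(g);mm[205:245,255:290]=255
ys,xs=np.nonzero(g&mm)
print('coltop',onz(c,[[xs.mean(),ys.mean()]],0.073))
# jig: bright lines & fence
sub=np.zeros_like(g);sub[165:250,140:218]=255
g=cv2.inRange(hsv,(0,0,205),(180,50,255))&sub
cs,_=cv2.findContours(g,cv2.RETR_EXTERNAL,cv2.CHAIN_APPROX_NONE)
for k in cs:
    if len(k)<8: continue
    p=k.reshape(-1,2); print('white px',p.min(0),p.max(0))
    for z in(.012,.032):
        w=onz(c,p,z); r=cv2.minAreaRect((w[:,:2]*1000).astype(np.float32)); print(z,np.round(r[0],1),np.round(r[1],1),round(r[2],2))
# bed outline: grey low saturation
gm=cv2.inRange(hsv,(0,0,40),(180,60,255))&sub
cs,_=cv2.findContours(gm,cv2.RETR_EXTERNAL,cv2.CHAIN_APPROX_NONE);k=max(cs,key=cv2.contourArea)
w=onz(c,k.reshape(-1,2),.012);r=cv2.minAreaRect((w[:,:2]*1000).astype(np.float32));print('bed',r)
s=cap('scene')['img']
crop=im[160:260,135:300];cv2.imwrite('pics/c1.png',cv2.resize(crop,None,fx=4.8,fy=4.8,interpolation=cv2.INTER_CUBIC))
```

```text
yellow [ 282. -281.] [138.  87.] long ang 19.846884
yellow [438. -84.] [63. 98.] long ang 150.16064
yellow [ 619. -365.] [ 87. 138.] long ang 123.9086
coltop [[ 0.43709113 -0.08332091  0.073     ]]
white px [208 239] [210 242]
0.012 [391.3  79.2] [8.  5.4] 0.81
0.032 [392.8  76.8] [7.9 5.3] 0.81
white px [202 187] [210 187]
0.012 [534.8  89.6] [ 0.  21.6] 0.62
0.032 [533.6  87. ] [ 0.  21.2] 0.62
white px [163 183] [167 230]
0.012 [481.1 199.6] [  9.6 126.9] 89.61
0.032 [480.9 195. ] [  9.4 124.5] 89.61
white px [207 172] [210 174]
0.012 [572.8  83.5] [5.4 8.1] 0.59
0.032 [570.9  81.1] [5.3 8. ] 0.59
white px [164 172] [165 179]
0.012 [564.8 203.1] [19.1  2.7] 1.5
0.032 [563.  198.4] [18.7  2.7] 1.5
bed ((480.59906005859375, 164.01649475097656), (199.82504272460938, 188.51797485351562), 0.862102746963501)
```

View pics/c1.png

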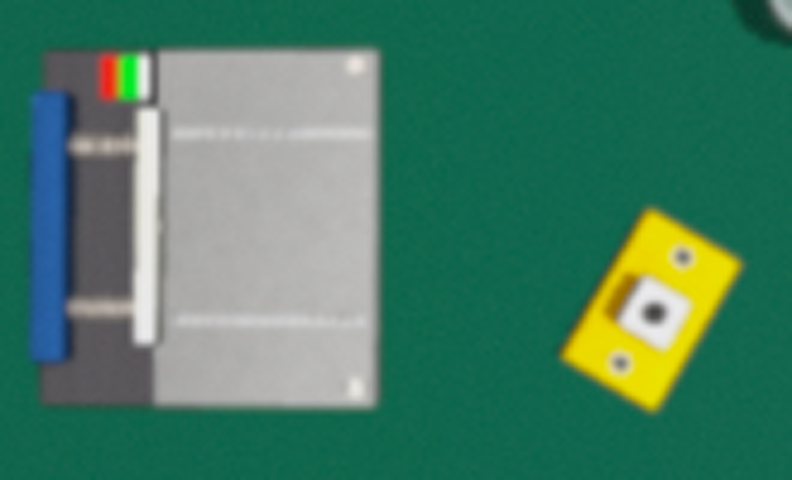

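The close-up confirms it: small socket at crop (652,312), fence face at about x=160, lines at rows 133 and 321. Measured sizes match (98×63 for a 96×60 mm foot, 200×189 for the jig). Jig centre is about (0.481, 0.1385) at a yaw of about 0.8°, and the fence face is at y≈0.1885. The socket is at (0.437, −0.084) with its long axis at 150°. I'll move above it now.

```bash
cat >> h.py <<'E'
def plan(xyz,yaw):
    "shift (cm, in present tool axes) and tool-z turn to reach TCP xyz with tool y at world heading yaw (deg), tool down"
    s=manip.observe(); Rt=R.from_rotvec(s['eef_rot']).as_matrix()
    y=np.radians(yaw); yt=np.array([np.cos(y),np.sin(y),0]);zt=np.array([0,0,-1.]);G=np.c_[np.cross(yt,zt),yt,zt]
    print('t',round(float(s['clock']),2),'pos',np.round(s['position'],4),'heading',round(np.degrees(np.arctan2(Rt[1,1],Rt[0,1])),2),'F',np.round(s['contact_force'],1),'grip',round(float(s['grip_width']),3),round(float(s['gripper_force']),1))
    print('shift cm',np.round(Rt.T@(np.array(xyz)-s['position'])*100,2),'turn',np.round(R.from_matrix(Rt.T@G).as_rotvec(),4))
E
python3 -m handwheel '[[[-1.5,-1.5,0],[0,0,0],-1],[[-3,-3.2,0],[0,0,0],-1],[[-3,-3.2,0],[0,0,0],-1],[[-3,-3.2,0],[0,0,0],-1],[[-3,-3.2,0],[0,0,0],-1],[[-3,-3.2,0],[0,0,0],-1],[[-3,-3.2,0],[0,0,0],-1],[[-3,-3.2,0],[0,0,0],-1],[[-3,-3.2,0],[0,0,0],-1],[[-3,-3.2,0],[0,0,0],-1]]'
python3 -c "
from h import *
plan([.437,-.084,.2],60.2)"
```

```text
clock: 1.45
position: [0.3595, 0.1106, 0.2314]
eef_rot: [0.641, 3.075, -0.0]
contact_force: [-0.8, 0.8, -0.1]
grip_width: 0.996
gripper_force: 0.0
t 1.45 pos [0.3595 0.1106 0.2314] heading 66.44 F [-0.8  0.8 -0.1] grip 0.996 0.0
shift cm [-14.88 -14.74   3.14] turn [0.0002 0.0006 0.109 ]
```

```bash
python3 -m handwheel '[[[-2.5,-2.5,0],[0,0,0],-1],[[-2.5,-2.5,0.4],[0,0,0],-1],[[-2.5,-2.5,0.4],[0,0,0],-1],[[-2.5,-2.5,0.4],[0,0,0],-1],[[-2.5,-2.5,0.5],[0,0,0],-1],[[-1.5,-1.5,0.5],[0,0,0],-1],[[-0.9,-0.7,0.5],[0,0,0],-1],[[0,0,0.4],[0,0,0.05],-1],[[0,0,0],[0,0,0.059],-1],[[0,0,0],[0,0,0],-1]]'
python3 - <<'E'
from h import *
plan([.437,-.084,.06],60.2)
for n in('wrist','top'):
    c=cap(n,'p_'+n);hsv=cv2.cvtColor(c['img'],cv2.COLOR_BGR2HSV)
    m=cv2.inRange(hsv,(20,120,90),(35,255,255));cs,_=cv2.findContours(m,cv2.RETR_EXTERNAL,cv2.CHAIN_APPROX_NONE)
    for k in cs:
        if cv2.contourArea(k)<200: continue
        w=onz(c,k.reshape(-1,2),0.02);r=cv2.minAreaRect((w[:,:2]*1000).astype(np.float32)); bp=cv2.boxPoints(r)
        e=bp[1]-bp[0];f=bp[2]-bp[1]; l=e if np.hypot(*e)>np.hypot(*f) else f
        print(n,np.round(r[0],1),np.round(r[1]),np.degrees(np.arctan2(l[1],l[0]))%180, cv2.boundingRect(k))
E
```

```text
clock: 2.7
position: [0.4374, -0.0814, 0.2003]
eef_rot: [-0.806, -3.036, -0.0]
contact_force: [-0.7, 0.4, -0.5]
grip_width: 1.002
gripper_force: 0.0
t 2.7 pos [ 0.4374 -0.0814  0.2003] heading 60.25 F [-0.7  0.4 -0.5] grip 1.002 0.0
shift cm [-0.1  -0.24 14.03] turn [ 0.     -0.0001  0.0009]
wrist [ 598.9 -311.1] [59. 62.] 124.53639 (166, 310, 36, 40)
wrist [436.2 -84.5] [60. 96.] 150.06796 (229, 128, 53, 79)
wrist [ 281.1 -279.2] [141.  96.] 19.82835 (0, 77, 119, 123)
top [ 281.7 -281.3] [138.  87.] 19.947767 (322, 254, 45, 58)
top [ 619.5 -364. ] [ 87. 138.] 123.569405 (346, 132, 56, 52)
```

View pics/p_wrist.png

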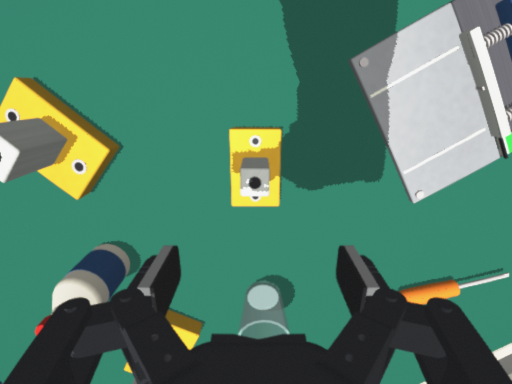

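The wrist view shows the socket squared up at (255,167), centred between the open fingers (pads at about 165 and 355), with the bottle, beaker and driver clear. Its measured size is 60×96, so the position (0.436, −0.0845) is good. I'll descend and grip.

```bash
python3 -m handwheel '[[[-0.07,-0.3,1],[0,0,0],-1],[[0,0,3],[0,0,0],-1],[[0,0,3],[0,0,0],-1],[[0,0,3],[0,0,0],-1],[[0,0,3],[0,0,0],-1],[[0,0,2],[0,0,0],-1],[[0,0,1.2],[0,0,0],-1],[[0,0,0.6],[0,0,0],-1],[[0,0,0],[0,0,0],0],[[0,0,0],[0,0,0],1]]'
python3 -m handwheel '[[[0,0,0],[0,0,0],1],[[0,0,0],[0,0,0],1],[[0,0,0],[0,0,0],1],[[0,0,0],[0,0,0],1],[[0,0,0],[0,0,0],1],[[0,0,0],[0,0,0],1],[[0,0,0],[0,0,0],1],[[0,0,0],[0,0,0],1],[[0,0,0],[0,0,0],1],[[0,0,0],[0,0,0],1]]'
python3 -c "
from h import *
plan([.4365,-.0843,.13],60.2)"
```

```text
clock: 4.05
position: [0.4373, -0.0848, 0.0328]
eef_rot: [0.807, 3.035, -0.0]
contact_force: [-0.3, -0.4, 0.9]
grip_width: 0.602
gripper_force: 0.0
clock: 5.3
position: [0.4373, -0.0847, 0.0328]
eef_rot: [0.807, 3.035, -0.0]
contact_force: [-2.1, -0.9, 6.6]
grip_width: 0.343
gripper_force: 59.1
t 5.3 pos [ 0.4373 -0.0847  0.0328] heading 60.22 F [-2.1 -0.9  6.6] grip 0.343 59.1
shift cm [ 0.08 -0.   -9.72] turn [0.0002 0.0011 0.0004]
```

```bash
python3 -m handwheel '[[[0,0,-1],[0,0,0],1],[[0,0,-2],[0,0,0],1],[[0,0,-2],[0,0,0],1],[[0.5,1.5,-1.5],[0,0,0],1],[[1.2,3.5,0],[0,0,0],1],[[1.2,4,0],[0,0,0],1],[[1.3,4,0],[0,0,0],1],[[1.2,4,0],[0,0,0],1],[[1,2.6,0],[0,0,0],1],[[0.4,1.3,0],[0,0,0],1]]'
python3 -m handwheel '[[[0,0,0],[0,0,-0.08],1],[[0,0,0],[0,0,-0.12],1],[[0,0,0],[0,0,-0.12],1],[[0,0,0],[0,0,-0.12],1],[[0,0,0],[0,0,-0.094],1],[[0,0,0],[0,0,0],1],[[0,0,0],[0,0,0],1],[[0,0,0],[0,0,0],1],[[0,0,0],[0,0,0],1],[[0,0,0],[0,0,0],1]]'
python3 - <<'E'
from h import *
plan([.481,.13,.0448],90.8)
c=cap('wrist','q_wrist');np.save('qw.npy',c,allow_pickle=True)
E
```

```text
clock: 6.55
position: [0.4816, 0.1319, 0.0974]
eef_rot: [-0.805, -3.036, 0.0]
contact_force: [-0.5, 0.0, -2.8]
grip_width: 0.342
gripper_force: 60.1
clock: 7.8
position: [0.4817, 0.1306, 0.0973]
eef_rot: [0.022, -3.141, 0.0]
contact_force: [-0.4, -0.1, -2.4]
grip_width: 0.345
gripper_force: 60.1
t 7.8 pos [0.4817 0.1306 0.0973] heading 90.8 F [-0.4 -0.1 -2.4] grip 0.345 60.1
shift cm [ 0.07 -0.06  5.25] turn [-0.     -0.0001 -0.0001]
```

View pics/q_wrist.png

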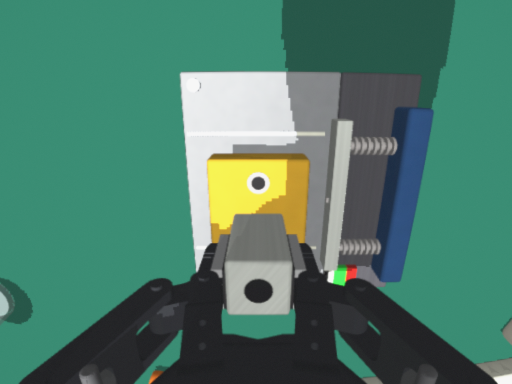

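The wrist view shows the socket upright in the grip, foot edge at row 154, roughly parallel to the near line (row 134). The fence is at column 340 and the pointer and scale at (340,275). I'll measure the foot end against the lines and the fence.

Run:
```python
from h import *
c=np.load('qw.npy',allow_pickle=True).item();hsv=cv2.cvtColor(c['img'],cv2.COLOR_BGR2HSV)
m=cv2.inRange(hsv,(18,120,60),(35,255,255));m[260:]=0
def fit(uv,z,name):
    w=onz(c,uv,z);vx,vy,x0,y0=cv2.fitLine((w[:,:2]*1000).astype(np.float32),cv2.DIST_HUBER,0,.01,.01).ravel()
    print(name,np.round([x0,y0],1),'ang',round(np.degrees(np.arctan2(vy,vx))%180,2),'span',np.round(w.min(0)*1000,1),np.round(w.max(0)*1000,1))
zt=.0845
cols=range(220,300); fit([[x,np.nonzero(m[:,x])[0].min()-.5] for x in cols],zt,'foot end')
rows=range(165,225)
fit([[np.nonzero(m[y])[0].min()-.5,y] for y in rows],zt,'foot -y side');fit([[np.nonzero(m[y])[0].max()+.5,y] for y in rows],zt,'foot +y side')
g=cv2.cvtColor(c['img'],cv2.COLOR_BGR2GRAY).astype(float)
fit([[x,128+np.argmax(g[128:141,x])] for x in range(195,285)],.012,'line far')
fit([[x,243+np.argmax(g[243:252,x])] for x in range(200,206)],.012,'line near')
# fence: bright bar top z=.032: left edge per row
pts=[]
for y in range(135,262):
    r=g[y,318:348]; d=np.diff(r); pts.append([318+np.argmax(d)+.5,y])
fit(pts,.032,'fence top front edge')
e=[[200+0,73]]
```

```text
foot end [430.  132.3] ang 90.72 span [429.7 108.1  84.5] [430.2 152.7  84.5]
foot -y side [451.1 100.5] ang 0.99 span [437.  100.1  84.5] [474.3 101.   84.5]
foot +y side [454.1 159. ] ang 0.76 span [436.3 158.6  84.5] [473.5 159.5  84.5]
line far [428.1 107.2] ang 90.61 span [427.6  78.4  12. ] [428.3 150.6  12. ]
line near [533.6  78.9] ang 91.07 span [533.6  76.6  12. ] [533.7  81.3  12. ]
fence top front edge [477.3 188.1] ang 0.64 span [425.8 184.3  32. ] [534.5 189.1  32. ]
```

Socket yaw is 0.9° against the jig's 0.65°, which is fine. Socket centre x is about 0.478 and the lines' midpoint about 0.4805, so I'll shift +2 mm in world x (tool −x). The gap to the fence is about 28.5 mm. I'll lower it now.

```bash
python3 -m handwheel '[[[-0.2,0,0.5],[0,0,0.004],1],[[0,0,1],[0,0,0],1],[[0,0,1],[0,0,0],1],[[0,0,1],[0,0,0],1],[[0,0,0.7],[0,0,0],1],[[0,0,0.5],[0,0,0],1],[[0,0,0.3],[0,0,0],1],[[0,0,0.1],[0,0,0],1],[[0,0,0],[0,0,0],1],[[0,0,0],[0,0,0],1]]'
python3 -m handwheel '[[[0,0,0.05],[0,0,0],1],[[0,0,0],[0,0,0],1],[[0,0,0],[0,0,0],1],[[0,0,0.05],[0,0,0],1],[[0,0,0],[0,0,0],1],[[0,0,0],[0,0,0],1],[[0,0,0],[0,0,0],1],[[0,0,0],[0,0,0],1],[[0,0,0],[0,0,0],1],[[0,0,0],[0,0,0],1]]'
```

```text
clock: 9.1
position: [0.4839, 0.1306, 0.0465]
eef_rot: [-0.016, 3.141, 0.0]
contact_force: [-0.3, 0.7, -3.1]
grip_width: 0.348
gripper_force: 60.1
clock: 10.35
position: [0.4837, 0.1306, 0.0453]
eef_rot: [-0.016, 3.142, 0.0]
contact_force: [-0.7, 0.5, -3.2]
grip_width: 0.347
gripper_force: 60.1
```

```bash
python3 -m handwheel '[[[0,0,0.05],[0,0,0],1],[[0,0,0],[0,0,0],1],[[0,0,0],[0,0,0],1],[[0,0,0],[0,0,0],1],[[0,0,0],[0,0,0],1],[[0,0,0],[0,0,0],1],[[0,0,0],[0,0,0],1],[[0,0,0],[0,0,0],1],[[0,0,0],[0,0,0],1],[[0,0,0],[0,0,0],1]]'
```

```text
clock: 11.6
position: [0.4838, 0.1306, 0.0449]
eef_rot: [-0.016, 3.141, -0.0]
contact_force: [-2.1, -0.6, 4.7]
grip_width: 0.343
gripper_force: 61.0
```

Touchdown: force changed by +8 N at TCP z=0.0449, as expected. Now I'll slide toward the fence.

```bash
python3 -m handwheel '[[[0,0.2,-0.02],[0,0,0],1],[[0,0.5,0],[0,0,0],1],[[0,0.5,0],[0,0,0],1],[[0,0.5,0],[0,0,0],1],[[0,0.5,0],[0,0,0],1],[[0,0.5,0],[0,0,0],1],[[0,0.4,0],[0,0,0],1],[[0,0.3,0],[0,0,0],1],[[0,0.2,0],[0,0,0],1],[[0,0,0],[0,0,0],1]]'
python3 - <<'E'
from h import *
plan([.4838,.172,.0447],90.7)
c=cap('wrist');np.save('rw.npy',c,allow_pickle=True)
c=cap('scene');np.save('rs.npy',c,allow_pickle=True)
cv2.imwrite('pics/r.png',cv2.resize(c['img'][195:305,250:400],None,fx=5,fy=5,interpolation=cv2.INTER_CUBIC))
E
```

```text
clock: 12.85
position: [0.4833, 0.1656, 0.045]
eef_rot: [0.016, -3.142, 0.004]
contact_force: [0.0, -7.5, 2.1]
grip_width: 0.343
gripper_force: 60.7
t 12.85 pos [0.4833 0.1656 0.045 ] heading 90.57 F [ 0.  -7.5  2.1] grip 0.343 60.7
shift cm [-0.05  0.64  0.03] turn [-0.0028 -0.     -0.0023]
```

View pics/r.png

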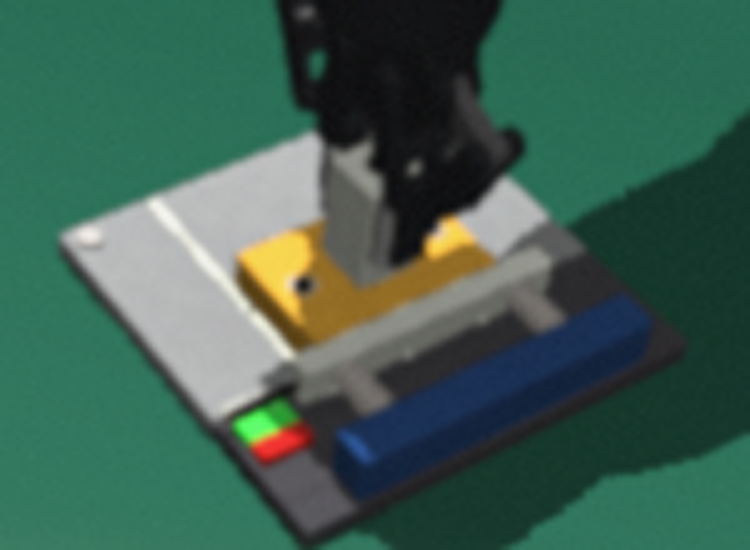

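The scene crop shows the foot flush against the fence and the pointer (275,378) just before the green. Force is 7.5 N, so travel is about 6 to 7 mm. Another 6.5 mm puts it mid-green.

```bash
python3 -m handwheel '[[[0,0.1,0],[0,0,0],1],[[0,0.15,0],[0,0,0],1],[[0,0.15,0],[0,0,0],1],[[0,0.15,0],[0,0,0],1],[[0,0.1,0],[0,0,0],1],[[0,0,0],[0,0,0],1],[[0,0,0],[0,0,0],1],[[0,0,0],[0,0,0],1],[[0,0,0],[0,0,0],1],[[0,0,0],[0,0,0],1]]'
python3 - <<'E'
from h import *
plan([.4838,.172,.0447],90.7)
c=cap('wrist','u_wrist');hsv=cv2.cvtColor(c['img'],cv2.COLOR_BGR2HSV);g=cv2.cvtColor(c['img'],cv2.COLOR_BGR2GRAY).astype(float)
m=cv2.inRange(hsv,(18,120,60),(35,255,255));m[260:]=0
def fit(uv,z,name):
    w=onz(c,uv,z);vx,vy,x0,y0=cv2.fitLine((w[:,:2]*1000).astype(np.float32),cv2.DIST_HUBER,0,.01,.01).ravel()
    print(name,np.round([x0,y0],1),'ang',round(np.degrees(np.arctan2(vy,vx))%180,2))
top=min(np.nonzero(m[:,x])[0].min() for x in range(235,285));print(top)
fit([[x,np.nonzero(m[:,x])[0].min()-.5] for x in range(225,290)],.032,'foot end')
fit([[np.nonzero(m[y])[0].max()+.5,y] for y in range(top+12,top+50)],.032,'foot +y side')
fit([[np.nonzero(m[y])[0].min()-.5,y] for y in range(top+12,top+50)],.032,'foot -y side')
fit([[x,top-25+np.argmax(g[top-25:top-4,x])] for x in range(225,270)],.012,'line far')
c=cap('scene')
a=c['img'][195:305,250:400]
cv2.imwrite('pics/u.png',np.hstack([cv2.resize(a[50:,20:90],(400,343),interpolation=cv2.INTER_CUBIC),cv2.resize(cv2.imread('pics/u_wrist.png'),(400,343))]))
E
```

```text
clock: 14.2
position: [0.4832, 0.1714, 0.0451]
eef_rot: [0.015, -3.142, 0.007]
contact_force: [-0.5, -12.4, 4.5]
grip_width: 0.347
gripper_force: 61.0
t 14.2 pos [0.4832 0.1714 0.0451] heading 90.55 F [ -0.5 -12.4   4.5] grip 0.347 61.0
shift cm [-0.06  0.06  0.04] turn [-0.0043 -0.0001 -0.0027]
154
foot end [431.6 167.7] ang 90.51
foot +y side [449.8 199.7] ang 0.31
foot -y side [450.6 141. ] ang 0.67
line far [427.1 163.5] ang 90.44
```

View pics/u.png

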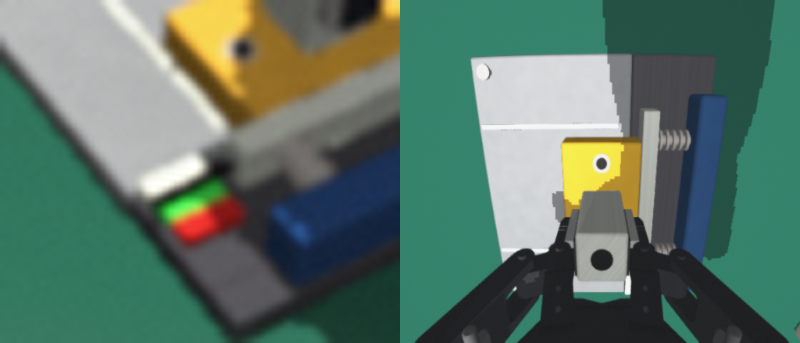

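The foot-end-to-line offset is 4.5 mm, exactly the ideal, and the foot is flush and square. The foot's front edge is at y≈0.200, which gives a travel of about 12 mm; TCP travel past contact gives 12.3 mm. The force of 12.4 N matches a spring load of about 10 N plus bed friction. In the left picture the pointer (215,160) sits above the scale, so its position there is shifted by parallax. I'll hold.

```bash
H='python3 -m handwheel'
python3 -m handwheel '[[[0,0,0],[0,0,0],1],[[0,0,0],[0,0,0],1],[[0,0,0],[0,0,0],1],[[0,0,0],[0,0,0],1],[[0,0,0],[0,0,0],1],[[0,0,0],[0,0,0],1],[[0,0,0],[0,0,0],1],[[0,0,0],[0,0,0],1],[[0,0,0],[0,0,0],1],[[0,0,0],[0,0,0],1]]'
python3 -m handwheel '[[[0,0,0],[0,0,0],1],[[0,0,0],[0,0,0],1],[[0,0,0],[0,0,0],1],[[0,0,0],[0,0,0],1],[[0,0,0],[0,0,0],1],[[0,0,0],[0,0,0],1],[[0,0,0],[0,0,0],1],[[0,0,0],[0,0,0],1],[[0,0,0],[0,0,0],1],[[0,0,0],[0,0,0],1]]'
python3 -m handwheel '[[[0,0,0],[0,0,0],1],[[0,0,0],[0,0,0],1],[[0,0,0],[0,0,0],1],[[0,0,0],[0,0,0],1],[[0,0,0],[0,0,0],1],[[0,0,0],[0,0,0],1],[[0,0,0],[0,0,0],1],[[0,0,0],[0,0,0],1],[[0,0,0],[0,0,0],1],[[0,0,0],[0,0,0],1]]'
python3 - <<'E'
from h import *
# pointer check: scene view, depth-based height and y of pointer and green/red patches
c=cap('scene');im=c['img'];hsv=cv2.cvtColor(im,cv2.COLOR_BGR2HSV)
box=np.zeros(im.shape[:2],np.uint8);box[260:300,285:320]=255
for n,lo,hi in(('green',(50,120,100),(70,255,255)),('red',(0,150,100),(8,255,255)),('black',(0,0,0),(180,255,45))):
    ys,xs=np.nonzero(cv2.inRange(hsv,lo,hi)&box)
    if len(xs): w=depthpts(c,np.c_[xs,ys])*1000;k=(w[:,0]>545)&(w[:,0]<585);print(n,k.sum(),np.round(np.percentile(w[k],[5,50,95],axis=0),0).tolist() if k.any() else '')
# fence front edge: bright bar next to the foot in the top of the fence (depth points at z 28..36mm)
vv,uu=np.mgrid[245:290,280:370];w=depthpts(c,np.c_[uu.ravel(),vv.ravel()])*1000
k=(abs(w[:,2]-32)<3)&(w[:,0]>534)&(w[:,0]<545)&(w[:,1]>170)&(w[:,1]<225);print('fence top beyond foot y',k.sum(),np.percentile(w[k,1],[3,50,97]) if k.any() else '')
E
```

```text
clock: 15.55
position: [0.4833, 0.1713, 0.0451]
eef_rot: [-0.015, 3.142, -0.007]
contact_force: [-0.3, -12.7, 3.4]
grip_width: 0.345
gripper_force: 61.0
clock: 16.8
position: [0.4833, 0.1713, 0.0451]
eef_rot: [-0.015, 3.142, -0.007]
contact_force: [-0.6, -13.6, 4.5]
grip_width: 0.346
gripper_force: 61.0
clock: 18.05
position: [0.4833, 0.1714, 0.0451]
eef_rot: [-0.015, 3.142, -0.007]
contact_force: [-1.9, -12.5, 3.5]
grip_width: 0.346
gripper_force: 61.0
green 31 [[552.0, 208.0, 15.0], [564.0, 211.0, 18.0], [575.0, 214.0, 20.0]]
red 47 [[552.0, 219.0, 14.0], [563.0, 223.0, 18.0], [574.0, 225.0, 20.0]]
black 37 [[545.0, 206.0, 6.0], [577.0, 224.0, 10.0], [579.0, 251.0, 25.0]]
fence top beyond foot y 26 [202.44403175 209.42236782 213.61768326]
```

All three estimates put the travel at 12 to 13 mm, well inside the green. The part has been held steadily for over 3.7 s, so I'll hand in.

```bash
python3 -c "
from plant import job
print(job.sign_off())"
```

```text
the job is handed in; nothing more can be done
None
```

I've handed the job in with the smallest socket still gripped and pressed square against the fence, midway between the lines. The fence is about 12 mm back by my measurements, in the green, after a steady hold of over 3.7 s, and I kept the arm clear of the bottle, beaker and screwdriver; the sign-off returned no verdict.

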